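# Hold a print roller up to the camera for inspection

### The job

In the print studio, take the wide brayer (the one with the blue roll) by its wooden handle up and off its hook on the roller rack, keeping the fingers off the rubber, and show it to the camera so that my colleague at the screen can check the roll for nicks: handle straight up with the roll below, the roll level and square across the view, its middle right in line with the lens and 15 cm in front of the glass. Finish while still holding it there, steady and in the air; it is not put down. Do not disturb the other two brayers, the tumbler or the ink jar, and do not bump the camera.

Things in the scene. Friction and masses are not known exactly. Their poses are not given: they have to be found in the camera images.
- brayer_wide: Brayer (print roller) to show: blue roll 90 mm wide, 38 mm diameter, in a 6 mm steel wire yoke 108 mm wide, its crossbar 55 mm above the roll's axis; wooden handle above; 0.24 kg (varies). Origin: middle of the roll. z: up the handle, y: along the roll. It hangs, handle up, by the crossbar on any one of the rack's double hooks, axes as the rack's, origin 80 mm above the bench.
- wide_handle (a point): Good place to grip brayer_wide, from above: on its handle's axis, 142 mm above the roll's axis. The handle is round, 26 mm in diameter, from 82 to 182 mm above the roll's axis, with a blue band near its free top end. Axes as brayer_wide.
- wide_roll: The blue rubber roll of brayer_wide itself, which spins freely on its axle (its y axis). Origin: its middle, the same point as brayer_wide. Not to be touched with the fingers.
- brayer_mid: Another brayer, black roll 70 mm wide, yoke 88 mm wide, otherwise built like brayer_wide and hung the same way. Origin: middle of the roll. Stays on its hook.
- brayer_narrow: Another brayer, red roll 50 mm wide, yoke 68 mm wide, otherwise built like brayer_wide and hung the same way. Origin: middle of the roll. Stays on its hook.
- rack: Fixed wooden roller rack. Origin: under the centre of its base board (200 mm along x, 420 along y, 21 thick with its drip plate). Its front is -x, turned roughly to the robot; y runs along the rack. Posts at x +60, y +-195 mm, 160 mm tall; rail between them at x +60, 114 to 144 mm high. Three double hooks stand out of the rail to -x, at y -120, 0 and +120 mm; the brayers hang on them at x -30 mm.
- middle_hook (a point): Where a brayer's crossbar sits on the middle hook: between its two level 6 mm prongs (36 mm apart, on axes 129 mm above the bench), on their axes' level. Axes as the rack. 12 mm further to the front (-x) the prongs turn up to tips that end 23 mm in front, 10 mm above the axes. A brayer lifted 8 to 25 mm comes off to -x. The other hooks are alike.
- camera_tripod: Fixed black table tripod with a camera. Origin on the bench under the camera; -x is the way the lens looks (roughly towards the robot), z up. Feet on an 82 mm radius; the camera is 126 mm wide and reaches 57 mm above the lens axis.
- lens (a point): Centre of the lens's front glass (barrel 64 mm in diameter). Axes as the tripod's: the lens looks level along -x, y is level across the view, z up. Its height differs from time to time, 165 to 200 mm above the bench.
- tumbler: Bystander: steel drinking tumbler with black lid, 72 mm in diameter, 180 mm tall, standing on the bench. Origin: centre of its underside.
- ink_jar: Bystander: closed ink jar with blue label and black cap, 62 mm in diameter, 62 mm tall, standing on the bench. Origin: centre of its underside.
There are look-alikes about, which are no part of the job. What is shaped like the brayer_wide but turquoise is not meant. Several things have the shape of the camera_tripod; the one meant has the colours described above.

How it is judged:
On the way:
1. the wide brayer is off its hook, clear of the rack and held in the fingers (contact force between the fingers and brayer_wide above 1 N and contact force between brayer_wide and rack below 0.05 N and x of brayer_wide in the frame of rack below -0.06 m and height (world z) of brayer_wide above 0.06 m), for 0.2 s.
At the end, for the whole second after the job is handed in: Held still by the handle (TCP 60 to 190 mm up it): roll's middle within 20 mm of the lens axis (sideways, height) and 125 to 175 mm before the glass, handle within 0.17 rad of upright, roll within 0.17 rad of square across the view; bystanders within 30 mm of their starts (contact force between the fingers and brayer_wide above 1 N and z of the grasp point in the frame of brayer_wide between 0.06 and 0.19 m and contact force between the fingers and wide_roll below 0.5 N and contact force between brayer_wide and rack below 0.05 N and contact force between brayer_wide and camera_tripod below 0.05 N and contact force between brayer_wide and tumbler below 0.05 N and contact force between brayer_wide and ink_jar below 0.05 N and height (world z) of brayer_wide above 0.13 m and x of brayer_wide in the frame of lens between -0.175 and -0.125 m and y of brayer_wide in the frame of lens between -0.02 and 0.02 m and z of brayer_wide in the frame of lens between -0.02 and 0.02 m and angle between brayer_wide's own z axis and vertical below 0.17 rad and angle between the y axis of brayer_wide and the y axis of lens, either way round below 0.17 rad and linear speed of brayer_wide below 0.02 m/s and angular speed of brayer_wide below 0.15 rad/s and distance of each of brayer_mid, brayer_narrow, tumbler, ink_jar from where it was at the start of the episode below 0.03 m and angle between each of tumbler, ink_jar's own z axis and vertical below 0.2 rad); the arm keeps its last pose, push and grip.
It fails at once if the fingers touch the blue rubber roll (contact force between the fingers and wide_roll above 1 N).
It fails at once if another brayer is knocked (more than 50 mm) (distance of any of brayer_mid, brayer_narrow from where it was at the start of the episode above 0.05 m).
It fails at once if the tumbler or the ink jar is knocked over or pushed more than 30 mm (distance of any of tumbler, ink_jar from where it was at the start of the episode above 0.03 m or angle between any of tumbler, ink_jar's own z axis and vertical above 0.3 rad).
It fails at once if the camera or its tripod is bumped (more than 3 N) (contact force between any of the arm, the fingers, brayer_wide and camera_tripod above 3 N).
It fails at once if the brayer is dropped (height (world z) of brayer_wide below 0.05 m).
It also fails if it takes over 48 s, if anything falls off the work surface, if the arm or the gripper's body presses on something with over 40 N, if the wrist force passes 120 N, or if a joint passes its speed limit or range.

### The arm

A 7-joint arm with a two-finger parallel gripper is mounted at the origin on the work surface. World frame = base frame: x ahead of the robot, y to its left, z up, the work surface at z = 0. Lengths are in m, angles in rad, forces in N, time in s.
With the tool pointing down it reaches from about 0.4 to 0.85 m from the base axis. Payload 4.5 kg.
Tool frame: the origin (TCP) lies between the finger pads, 19 mm behind the fingertips; this is the grasp point; z points along the fingers, y is the line along which they close (so a half turn about z gives the same grasp; the last joint's range is limited). The gripper opens to 88 mm and grips with 3 to 60 N. Pads are 18 mm wide; open, the fingers measure 123 mm over their backs; the gripper's body (75 mm by 187 mm) begins 45 mm behind the grasp point.
Start: joints at [1.188, 0.689, -0.195, 1.565, 0.157, 0.902, -0.215], TCP at [0.253, -0.572, 0.257] pointing down, gripper open.
Joint ranges: [-3.01, 3.01], [-0.46, 2.08], [-1.47, 1.51], [0.13, 2.56], [-1, 4.14], [0.04, 2.09], [-2.66, 2.66]. Speed limits (rad/s): [2.57, 2.57, 3.14, 3.14, 3.14, 3.14, 3.14].

### API

Orientations are given as a unit quaternion [x, y, z, w].
In Python, from plant import r gives the robot as it stands.
- The arm moves only by the tool play_rows, never from a script. Its arguments are lists of equal length, an entry for each row: "translation": the shift along the tool's x, y, z in m, a list of three; "delta_rot": the turn, a rotation vector about the tool's x, y, z in degrees, a list of three; "grip": the opening, from -1 (shut) to 1 (fully open). In form: {"translation": [[x, y, z], ...], "delta_rot": [[rx, ry, rz], ...], "grip": [grip, ...]}. A call has 1 to 20 rows; each row shifts and turns the commanded pose from where the row before left it, along the tool's axes as they then stand; what a row does not reach is not made up. A row lasts 1/8 s, in which the tool goes at most 62.5 mm and 10.7 degrees, less where a joint would pass 70% of its speed; a pose out of reach is approached as far as the arm can. A call with a gripper value outside its range is refused whole. The fingers move at their own pace and stop on an object; "squeeze" is the grip in N (left out, the last holds). Time passes only in rows, so rows that do not move let the fingers close. It gives the time, the measured TCP pose, the force, the opening and the grip force at its end, in the units of the state.
- r.get_state(): the state, without advancing time (a new reading comes with each control period).
- r.snapshot(name): name is "scene" or "top" or "wrist"; returns the picture (384x512x3 uint8, blue, green, red); there is no depth.
- r.get_calibration(name): a dict with "intrinsics" (3x3 intrinsics, pixels), "eye" and "rotation" of the camera in the world. Camera axes: x right, y up, looking along -z (the intrinsics and any distortion apply to the point x, -y, -z); pixel columns grow to the right and rows downward; lengths in m; the calibration is good to about 2 mm. A picture is of the moment at which its call begins: read the wrist's pose just before it. get_calibration takes no time and is no camera call; for the wrist camera it gives the pose at the moment of the call.
- r.finish_job(): hands the job in; it is judged then, once.
Trained networks look in the newest picture that a camera, given by its name, has taken for a name from the list of things; names that differ only in an ending like _2 or _b are one class to them, and where a whole thing is asked for, a point or a joint stands for the part that bears it (a point fixed in the world has none). Each returns a list of dicts, best first, with "confidence" (0 to 1); they miss things now and then, are a little off and sometimes report something else, mostly with a low value. They report only what shows in the picture. A call takes as long as a camera call. They do not tell look-alikes from the thing itself.
- r.look_for(camera, target): "point" ([x, y, z] in m, in world coordinates, good to about 4 mm: the middle of the surface that is visible of it).
- r.silhouettes(camera, target): "pixels" (384x512 bool, what is visible of it).
The state is a dict: "clock": time; "q": joint angles; "qd": joint speeds; "joint_torque": joint torques, N m; "tool_pos": TCP position; "eef_rot": TCP orientation; "contact_force": force on the tool from outside, world axes, zero at the start; "moment": the same for the moment, N m; "opening": opening from 0.0 (shut) to 1.0 (fully open); "finger_force": force on a finger pad.
Only numpy, scipy, OpenCV 4.12 (cv2) and the standard library are available. Lean on these libraries where they do the work, as an engineer would, in place of code of your own. Each camera call takes 0.05 s, during which the arm holds its last target. There are 200 camera calls.

## Working session

There is one attempt and no reset: what is moved stays moved. The work goes in short steps, Python scripts to look and compute and a tool call to move; the robot and the scene stay as the last step left them, time stands still between calls to the robot, and variables do not carry over. Pictures are saved under pics/ and viewed, at most 10 in all, crops included, and the job is handed in when it is done.

Besides the shell and the picture viewer there is one more tool, called after "Request:" as name(argument=value, ...), one argument or row to a line, values as JSON. play_rows: Moves the arm, as the interface text tells. Its arguments: {"type":"object","properties":{"translation":{"type":"array","items":{"type":"array","items":{"type":"number"}}},"delta_rot":{"type":"array","items":{"type":"array","items":{"type":"number"}}},"grip":{"type":"array","items":{"type":"number"}},"squeeze":{"type":"number"}},"required":["translation","delta_rot","grip"]}

```bash
mkdir -p pics
cat > h.py <<'E'
import numpy as np, cv2
from plant import r
def pix(c,p):
    k=r.get_calibration(c); K=np.array(k["intrinsics"]);R=np.array(k["rotation"]);e=np.array(k["eye"])
    v=R.T@(np.array(p)-e); v=np.array([v[0],-v[1],-v[2]]); u=K@v; return u[:2]/u[2]
def ray(c,uv):
    k=r.get_calibration(c); K=np.array(k["intrinsics"]);R=np.array(k["rotation"]);e=np.array(k["eye"])
    v=np.linalg.inv(K)@[uv[0],uv[1],1]; d=R@[v[0],-v[1],-v[2]]; return e,d/np.linalg.norm(d)
def tri(a,b):
    A=0;B=0
    for e,d in (a,b):
        P=np.eye(3)-np.outer(d,d);A=A+P;B=B+P@e
    return np.linalg.solve(A,B)
E
python3 - <<'E'
from h import *
np.set_printoptions(precision=3,suppress=True)
for c in("scene","top"):
    cv2.imwrite(f"pics/{c}1.png",r.snapshot(c)); k=r.get_calibration(c);print(c,k)
    for t in("brayer_wide","wide_handle","wide_roll","brayer_mid","brayer_narrow","rack","camera_tripod","lens","tumbler","ink_jar"):
        for f in r.look_for(c,t)[:4]:
            print(t,np.array(f["point"]),round(f["confidence"],2),pix(c,f["point"]))
print(r.get_state())
E
```

```text
scene {'intrinsics': array([[400.8  ,   0.   , 254.449],
       [  0.   , 400.8  , 194.841],
       [  0.   ,   0.   ,   1.   ]]), 'eye': array([1.329, 0.831, 1.027]), 'rotation': array([0.188, 0.391, 0.82 , 0.374])}Traceback (most recent call last):
  File "<stdin>", line 7, in <module>
  File "h.py", line 5, in pix
    v=R.T@(np.array(p)-e); v=np.array([v[0],-v[1],-v[2]]); u=K@v; return u[:2]/u[2]
      ~~~^^~~~~~~~~~~~~~~
ValueError: matmul: Input operand 1 has a mismatch in its core dimension 0, with gufunc signature (n?,k),(k,m?)->(n?,m?) (size 3 is different from 4)
```

```bash
sed -i 's/R=np.array(k\["rotation"\])/R=Rotation.from_quat(k["rotation"]).as_matrix()/; 1a from scipy.spatial.transform import Rotation' h.py
python3 - <<'E'
from h import *
np.set_printoptions(precision=3,suppress=True)
for c in("scene","top"):
    cv2.imwrite(f"pics/{c}1.png",r.snapshot(c)); k=r.get_calibration(c);print(c,k)
    for t in("brayer_wide","wide_handle","wide_roll","brayer_mid","brayer_narrow","rack","camera_tripod","lens","tumbler","ink_jar"):
        for f in r.look_for(c,t)[:4]:
            print(t,np.array(f["point"]),round(f["confidence"],2),pix(c,f["point"]))
print(r.get_state())
E
```

```text
scene {'intrinsics': array([[400.8  ,   0.   , 254.449],
       [  0.   , 400.8  , 194.841],
       [  0.   ,   0.   ,   1.   ]]), 'eye': array([1.329, 0.831, 1.027]), 'rotation': array([0.188, 0.391, 0.82 , 0.374])}
brayer_wide [0.292 0.254 0.055] 0.76 [312.507 204.635]
brayer_wide [0.528 0.334 0.135] 0.66 [294.569 231.665]
brayer_wide [0.519 0.559 0.033] 0.62 [352.712 287.36 ]
wide_handle [0.528 0.331 0.138] 0.93 [294.08  230.542]
wide_handle [0.293 0.257 0.052] 0.86 [312.968 205.637]
wide_handle [0.521 0.558 0.038] 0.58 [352.259 286.437]
wide_roll [0.521 0.558 0.033] 0.69 [351.928 287.575]
wide_roll [0.294 0.261 0.032] 0.66 [313.196 210.301]
wide_roll [0.527 0.324 0.091] 0.48 [291.346 239.636]
brayer_mid [0.632 0.114 0.141] 0.85 [222.534 216.095]
brayer_narrow [0.581 0.226 0.155] 0.89 [258.468 220.214]
rack [0.64  0.251 0.021] 0.56 [252.04  262.575]
camera_tripod [ 0.24  -0.227  0.171] 0.83 [228.862 130.353]
lens [ 0.679 -0.267  0.218] 0.94 [136.506 160.065]
lens [ 0.237 -0.222  0.185] 0.94 [230.098 127.421]
tumbler [ 0.696 -0.061  0.118] 0.64 [173.748 208.14 ]
ink_jar [0.427 0.05
[... 1056 characters left out ...]
78.411 133.209]
lens [ 0.655 -0.289  0.223] 0.93 [379.    131.578]
lens [ 0.212 -0.234  0.198] 0.7 [372.126 278.456]
tumbler [ 0.663 -0.079  0.169] 0.63 [308.749 137.26 ]
ink_jar [0.399 0.054 0.06 ] 0.54 [270.039 224.516]
{'clock': 1.2, 'q': array([ 1.188,  0.689, -0.195,  1.565,  0.157,  0.903, -0.215]), 'qd': array([ 0.   , -0.   ,  0.001,  0.   ,  0.001,  0.   ,  0.001]), 'joint_torque': array([  0.001, -52.75 ,  -1.267, -15.374,  -0.052,  -0.001,   0.   ]), 'tool_pos': array([ 0.253, -0.571,  0.257]), 'eef_rot': array([0.978, 0.207, 0.   , 0.   ]), 'contact_force': array([0.567, 0.144, 0.134]), 'moment': array([ 0.02 , -0.056,  0.041]), 'finger_force': 0.0, 'opening': 1.0005045741874508}
```

View pics/scene1.png

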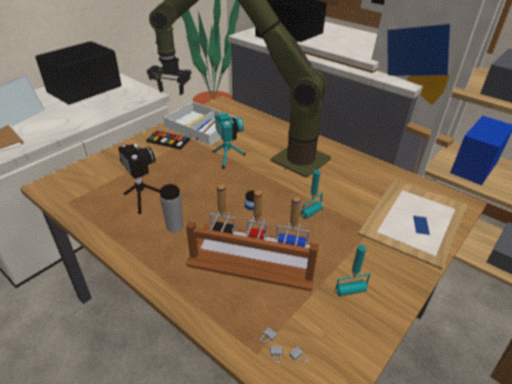

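View pics/top1.png

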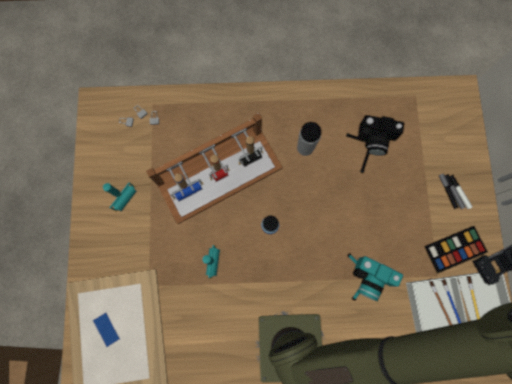

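The scene shows the rack with the wide (blue-roll) brayer on the left hook (handle top about (296,200) in scene, (183,180) in top). The meant black camera is at (137,157) in scene and (380,130) in top, with its lens towards the robot. Turquoise decoys are elsewhere.

Run:
```python
from h import *
np.set_printoptions(precision=3,suppress=True)
s=r.get_state();k=r.get_calibration("wrist");T=Rotation.from_quat(s["eef_rot"])
R=Rotation.from_quat(k["rotation"])
print("cam in tool",T.inv().apply(np.array(k["eye"])-s["tool_pos"]),"\n",(T.inv()*R).as_matrix(),k["intrinsics"])
a=cv2.imread("pics/scene1.png")[130:220,100:200];b=cv2.imread("pics/top1.png")[100:190,330:430]
c=cv2.imread("pics/scene1.png")[175:265,225:325];d=cv2.imread("pics/top1.png")[130:220,150:250]
f=lambda x:cv2.resize(x,(400,300) if 0 else (333,300),interpolation=cv2.INTER_CUBIC)
cv2.imwrite("pics/z1.png",np.vstack([np.hstack([f(a),f(b)]),np.hstack([f(c),f(d)])]))
```

```text
cam in tool [ 0.065  0.001 -0.127] 
 [[-0.001  0.966  0.259]
 [ 1.     0.001  0.001]
 [ 0.001  0.259 -0.966]] [[323.636   0.    259.274]
 [  0.    323.636 191.599]
 [  0.      0.      1.   ]]
```

View pics/z1.png

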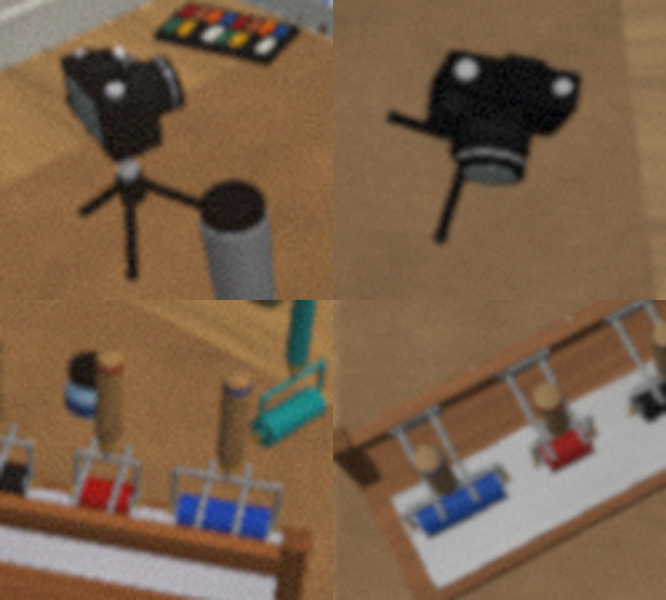

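Request:
play_rows(
  translation=[
    [0.01,-0.01,-0.03],
    [0.03,-0.03,-0.03],
    [0.04,-0.035,-0.03],
    [0.04,-0.035,-0.02],
    [0.04,-0.035,0],
    [0.04,-0.035,0],
    [0.04,-0.03,0],
    [0.03,-0.02,0],
    [0,0,0],
    [0,0,0],
    [0,0,0],
    [0,0,0],
    [0,0,0],
    [0,0,0],
    [0,0,0],
    [0,0,0],
    [0,0,0],
  ],
  delta_rot=[
    [0,0,0],
    [0,0,0],
    [0,0,0],
    [0,0,0],
    [0,0,0],
    [0,0,0],
    [0,0,0],
    [0,0,0],
    [0,0,8],
    [0,0,9],
    [0,0,9],
    [0,0,8],
    [0,9,0],
    [0,9,0],
    [0,9,0],
    [0,8,0],
    [0,0,0],
  ],
  grip=[1,1,1,1,1,1,1,1,1,1,1,1,1,1,1,1,1],
)

```text
clock: 3.32
tool_pos: [0.4066, -0.2507, 0.3656]
eef_rot: [0.956, -0.085, 0.281, 0.02]
contact_force: [-0.1, -0.8, -0.0]
opening: 0.999
finger_force: 0.0
```

Run:
```python
from h import *
np.set_printoptions(precision=3,suppress=True)
s=r.get_state();print(s["clock"],s["q"],s["tool_pos"],Rotation.from_quat(s["eef_rot"]).as_matrix())
k=r.get_calibration("wrist")
np.save("k1.npy",k,allow_pickle=True)
cv2.imwrite("pics/w1.png",r.snapshot("wrist"))
for f in r.look_for("wrist","lens")[:3]: print(f)
for g in ([296.4,199],[177.6,176.5]),: print(tri(ray("scene",g[0]),ray("top",g[1])))
```

```text
3.325 [ 1.071  0.243 -0.584  2.259 -0.448  0.158 -0.787] [ 0.407 -0.251  0.366] [[ 0.827 -0.174  0.534]
 [-0.152 -0.985 -0.086]
 [ 0.541 -0.01  -0.841]]
{'point': [0.648, -0.2963, 0.2201], 'confidence': 0.9}
[0.523 0.325 0.262]
```

View pics/w1.png

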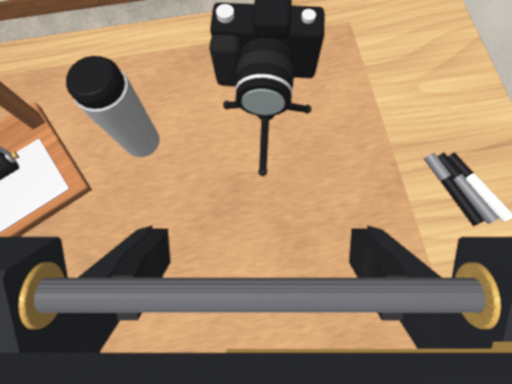

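The wrist view shows the black camera from the front: glass centre about (264,101), its two silver knobs at (225,13) and (308,16), and the tumbler at left. I'll take a second view, shifted sideways.

Request:
play_rows(
  translation=[
    [0,-0.03,0],
    [0,-0.04,0],
    [0,-0.04,0],
    [0,-0.02,0],
    [0,0,0],
    [0,0,0],
  ],
  delta_rot=[
    [0,0,0],
    [0,0,0],
    [0,0,0],
    [0,0,0],
    [0,0,0],
    [0,0,0],
  ],
  grip=[1,1,1,1,1,1],
)

```text
clock: 4.18
tool_pos: [0.4302, -0.1359, 0.3671]
eef_rot: [0.956, -0.082, 0.282, 0.021]
contact_force: [-0.9, -0.3, 0.2]
opening: 1.0
finger_force: 0.0
```

Run:
```python
from h import *
s=r.get_state();print(s["clock"],s["tool_pos"])
np.save("k2.npy",r.get_calibration("wrist"),allow_pickle=True)
b=r.snapshot("wrist");cv2.imwrite("pics/w2.png",b)
a=cv2.imread("pics/w1.png")
w=a[0:130,195:345]; 
# region of w2: project glass guess
p=pix("wrist",[.60,-.28,.185]);print(p)
x0=int(np.clip(p[0]-75,0,362));y0=0;print(x0)
v=b[0:130,x0:x0+150]
f=lambda x:cv2.resize(x,None,fx=4,fy=4,interpolation=cv2.INTER_CUBIC)
f=lambda x:cv2.resize(x,(600,520),interpolation=cv2.INTER_CUBIC)
cv2.imwrite("pics/z2.png",np.vstack([cv2.resize(w,(345,299),interpolation=2),cv2.resize(v,(345,299),interpolation=2)]))
# glass by brightness: greyish-blue blob
for im in(w,v):
    pass
```

```text
4.175 [ 0.43023771 -0.13594265  0.36710123]
[357.04935102 106.90516735]
282
```

View pics/w2.png

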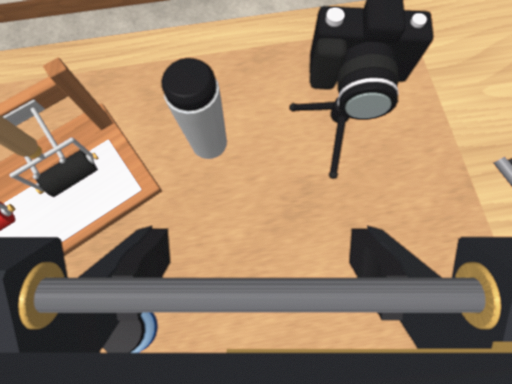

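The second wrist view shows the glass at about (367,105), knobs at (335,16) and (419,20), and the ink jar at (130,330) under the gripper.

```bash
cat > fit.py <<'E'
from h import *
from scipy.optimize import least_squares
np.set_printoptions(precision=4,suppress=True)
ks=[np.load(f"k{i}.npy",allow_pickle=True).item() for i in(1,2)]
real=r.get_calibration
def use(k): r_get[0]=k
class P: pass
def proj(k,p):
    v=Rotation.from_quat(k["rotation"]).inv().apply(np.atleast_2d(p)-np.array(k["eye"]));K=k["intrinsics"]
    return np.c_[K[0,0]*v[:,0]/-v[:,2]+K[0,2],K[1,1]*-v[:,1]/-v[:,2]+K[1,2]]
def kray(k,uv):
    K=k["intrinsics"];d=Rotation.from_quat(k["rotation"]).apply([(uv[0]-K[0,2])/K[0,0],-(uv[1]-K[1,2])/K[1,1],-1]);return np.array(k["eye"]),d/np.linalg.norm(d)
def blob(im,seed,tol=14):
    m=np.zeros((im.shape[0]+2,im.shape[1]+2),np.uint8)
    cv2.floodFill(cv2.GaussianBlur(im,(3,3),0),m,seed,0,(tol,)*3,(tol,)*3,cv2.FLOODFILL_MASK_ONLY|cv2.FLOODFILL_FIXED_RANGE)
    c=max(cv2.findContours(m[1:-1,1:-1],cv2.RETR_EXTERNAL,cv2.CHAIN_APPROX_NONE)[0],key=len)
    return cv2.fitEllipse(c)
ims=[cv2.imread("pics/w1.png"),cv2.imread("pics/w2.png")]
E=[blob(ims[0],(264,101)),blob(ims[1],(367,105))];print(E)
c0=tri(kray(ks[0],E[0][0]),kray(ks[1],E[1][0]));print("glass",c0)
print("with top",tri(kray(ks[0],E[0][0]),kray(real("top"),[377.7,151.7])))
kn=[]
for s in(((225,13),(335,16)),((308,16),(419,20))):
    e=[blob(ims[i],s[i],50)[0] for i in(0,1)];p=tri(kray(ks[0],e[0]),kray(ks[1],e[1]));print(e,p);kn.append(p)
d=kn[0]-kn[1];print("yaw knobs",np.degrees(np.arctan2(-d[0],d[1])))
t=np.linspace(0,2*np.pi,73)[:-1]
def ell(k,c,yaw,R):
    q=c+R*np.outer(np.cos(t),[-np.sin(yaw),np.cos(yaw),0])+R*np.outer(np.sin(t),[0,0,1]);return cv2.fitEllipse(proj(k,q).astype(np.float32))
def cov(e):
    a=np.radians(e[2]);U=np.array([[np.cos(a),-np.sin(a)],[np.sin(a),np.cos(a)]]);C=U@np.diag(np.array(e[1])**2/4)@U.T;return [C[0,0]**.5,C[1,1]**.5,C[0,1]/20]
def res(x):
    o=[]
    for k,e in zip(ks,E):
        f=ell(k,x[:3],x[3],x[4]);o+=list(np.subtract(f[0],e[0]))+list(np.subtract(cov(f),cov(e)))
    return o
s=least_squares(res,[*c0,-.1,.025],x_scale=[.01,.01,.01,.1,.01],diff_step=1e-3);print(s.x,np.degrees(s.x[3]),s.cost)
E
python3 fit.py
```

```text
[((262.92071533203125, 101.7567138671875), (21.793453216552734, 41.11962890625), 92.84536743164062), ((367.8396301269531, 105.45049285888672), (20.64262580871582, 44.38551330566406), 82.22623443603516)]
glass [ 0.5966 -0.2881  0.1923]
with top [ 0.6002 -0.2893  0.1874]
[(224.36688232421875, 10.880393028259277), (334.92889404296875, 14.490159034729004)] [ 0.6858 -0.2623  0.2367]
[(308.33795166015625, 14.455812454223633), (418.8793640136719, 18.821121215820312)] [ 0.6664 -0.3502  0.2346]
yaw knobs -12.456522387032937
[ 0.5965 -0.288   0.1909 -0.2254  0.0229] -12.915849706322224 0.6811709690132655
```

Request:
play_rows(
  translation=[
    [0,0,0],
    [0,0,0],
    [0,0,0],
    [0,0,0],
    [0,0,0],
    [0,0,0],
    [0,0,0],
    [0,0,0],
    [0,0,0],
  ],
  delta_rot=[
    [0,-8,0],
    [0,-9,0],
    [0,-9,0],
    [0,-6.7,0],
    [0,0,-9],
    [0,0,-9],
    [0,0,-9],
    [0,0,-9],
    [0,0,0],
  ],
  grip=[1,1,1,1,1,1,1,1,1],
)

```text
clock: 5.35
tool_pos: [0.4297, -0.138, 0.3646]
eef_rot: [0.974, 0.225, 0.024, 0.005]
contact_force: [-0.0, -0.2, 0.6]
opening: 0.998
finger_force: 0.0
```

```bash
cat >> h.py <<'E'
def go(p,yaw):
    "tool-axis error to a tool-down pose at p with tool x at yaw"
    s=r.get_state();T=Rotation.from_quat(s["eef_rot"])
    c,n=np.cos(yaw),np.sin(yaw);G=Rotation.from_matrix([[c,n,0],[n,-c,0],[0,0,-1]])
    print("t",round(s["clock"],2),"tcp",s["tool_pos"].round(4),"move",T.inv().apply(np.array(p)-s["tool_pos"]).round(4),"rot",np.degrees((T.inv()*G).as_rotvec()).round(2))
E
python3 - <<'E'
from h import *
a=tri(ray("scene",[296.4,199]),ray("top",[177.6,176.5]));b=tri(ray("scene",[258,192.1]),ray("top",[214.3,157.6]))
print(a,b,np.degrees(np.arctan2(-(a-b)[0],(a-b)[1])),np.linalg.norm(a-b))
go([.523,.325,.36],np.radians(25.5))
E
```

```text
[0.52292739 0.32526144 0.26212924] [0.57613883 0.21723449 0.26361489] 26.223733272982482 0.12043042324149117
t 5.35 tcp [ 0.4297 -0.138   0.3646] move [ 0.2864 -0.3755  0.0096] rot [ 1.15 -2.55  0.48]
```

Request:
play_rows(
  translation=[
    [0,0,0],
    [0.02,-0.026,0],
    [0.03,-0.04,0],
    [0.035,-0.045,0],
    [0.035,-0.045,0],
    [0.035,-0.045,0],
    [0.035,-0.045,0],
    [0.035,-0.045,0],
    [0.03,-0.04,0],
    [0.02,-0.025,0],
    [0.01,-0.02,0],
    [0,0,0],
    [0,0,0],
  ],
  delta_rot=[
    [1.1,-2.5,0.0],
    [0,0,0],
    [0,0,0],
    [0,0,0],
    [0,0,0],
    [0,0,0],
    [0,0,0],
    [0,0,0],
    [0,0,0],
    [0,0,0],
    [0,0,0],
    [0,0,0],
    [0,0,0],
  ],
  grip=[1,1,1,1,1,1,1,1,1,1,1,1,1],
)

```text
clock: 6.98
tool_pos: [0.5193, 0.3253, 0.3644]
eef_rot: [0.974, 0.226, 0.0, 0.001]
contact_force: [-0.7, 0.0, -0.3]
opening: 1.001
finger_force: 0.0
```

Run:
```python
from h import *
go([.523,.325,.222],np.radians(26))
cv2.imwrite("pics/w3.png",r.snapshot("wrist"))
for z in(.262,.222,.08):print(pix("wrist",[.523,.325,z]))
```

```text
t 6.97 tcp [0.5193 0.3253 0.3644] move [0.0032 0.0015 0.1424] rot [ 0.15 -0.    0.14]
[260.28547489 192.74596475]
[260.05998546 180.47284928]
[259.60009534 155.44158866]
```

View pics/w3.png

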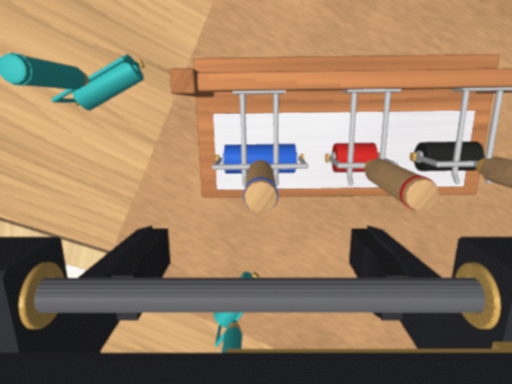

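The handle top sits at (261,194), where I predicted (260,193), and the rack is square in the view. Descending and gripping.

Request:
play_rows(
  translation=[
    [0.003,0.001,0.02],
    [0,0,0.03],
    [0,0,0.03],
    [0,0,0.03],
    [0,0,0.02],
    [0,0,0.012],
    [0,0,0],
    [0,0,0],
    [0,0,0],
    [0,0,0],
    [0,0,0],
    [0,0,0],
    [0,0,0],
    [0,0,0],
  ],
  delta_rot=[
    [0,0,0],
    [0,0,0],
    [0,0,0],
    [0,0,0],
    [0,0,0],
    [0,0,0],
    [0,0,0],
    [0,0,0],
    [0,0,0],
    [0,0,0],
    [0,0,0],
    [0,0,0],
    [0,0,0],
    [0,0,0],
  ],
  grip=[1,1,1,1,1,1,1,-1,-1,-1,-1,-1,-1,-1],
  squeeze=30,
)

```text
clock: 8.78
tool_pos: [0.5222, 0.3277, 0.2222]
eef_rot: [0.974, 0.228, 0.0, 0.001]
contact_force: [0.2, -0.9, -1.0]
opening: 0.287
finger_force: 29.9
```

Request:
play_rows(
  translation=[
    [0,0,-0.006],
    [0,0,-0.007],
    [0,0,-0.004],
    [0,0,0],
    [-0.01,0,0],
    [-0.015,0,0],
    [-0.02,0,0],
    [-0.025,0,0],
    [-0.025,0,0],
    [-0.015,0,0],
    [0,0,0],
    [0,0,0],
  ],
  delta_rot=[
    [0,0,0],
    [0,0,0],
    [0,0,0],
    [0,0,0],
    [0,0,0],
    [0,0,0],
    [0,0,0],
    [0,0,0],
    [0,0,0],
    [0,0,0],
    [0,0,0],
    [0,0,0],
  ],
  grip=[-1,-1,-1,-1,-1,-1,-1,-1,-1,-1,-1,-1],
)

```text
clock: 10.28
tool_pos: [0.4242, 0.2794, 0.2394]
eef_rot: [0.974, 0.228, 0.001, 0.0]
contact_force: [0.5, -0.2, -2.2]
opening: 0.282
finger_force: 29.9
```

Run:
```python
from h import *
go([.452,-.255,.332],np.radians(-12.6)); s=r.get_state();print(s["contact_force"],s["opening"],s["q"].round(2))
a=r.snapshot("scene");b=r.snapshot("wrist");cv2.imwrite("pics/s4.png",np.hstack([cv2.resize(a[150:300,200:400],(400,300)),cv2.resize(b,(400,300))]))
print(pix("scene",s["tool_pos"]-[0,0,.142]),pix("wrist",s["tool_pos"]-[0,0,.142]))
```

```text
t 10.28 tcp [0.4242 0.2794 0.2394] move [-0.2118  0.4914 -0.0924] rot [ 3.000e-02 -1.300e-01  3.892e+01]
[ 0.48496772 -0.1813593  -2.15509767] 0.2822770602058641 [-0.76  0.57  0.13  1.95 -0.12  0.63 -1.67]
[298.64962001 216.71935764] [258.16323328 184.64191246]
```

View pics/s4.png

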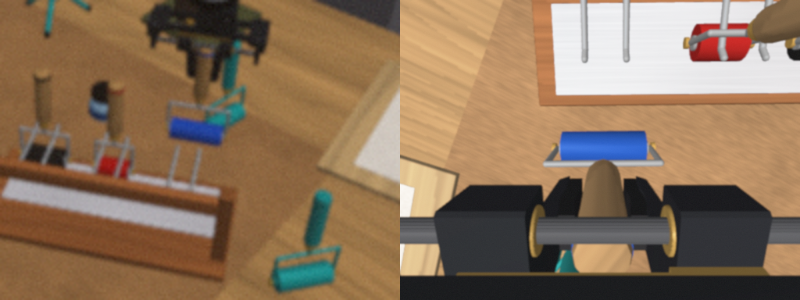

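The brayer is off its hook and upright, with the roll at (298,215) in scene where I predicted (299,217). Next: lift, turn and carry it to the camera.

Request:
play_rows(
  translation=[
    [0,0,-0.015],
    [0,0,-0.025],
    [0,0,-0.025],
    [0,0,-0.02],
    [0,0,-0.007],
    [0,0,0],
    [0,0,0],
    [0,0,0],
    [0,0,0],
    [0,0,0],
  ],
  delta_rot=[
    [0,0,0],
    [0,0,0],
    [0,0,3],
    [0,0,6],
    [0,0,7],
    [0,0,7],
    [0,0,7],
    [0,0,6],
    [0,0,3],
    [0,0,0],
  ],
  grip=[-1,-1,-1,-1,-1,-1,-1,-1,-1,-1],
)

```text
clock: 11.62
tool_pos: [0.4237, 0.2793, 0.3311]
eef_rot: [0.994, -0.11, 0.001, 0.001]
contact_force: [-0.8, 0.0, -2.1]
opening: 0.293
finger_force: 29.9
```

Run:
```python
from h import *
go([.452,-.255,.332],np.radians(-12.6))
```

```text
t 11.62 tcp [0.4237 0.2793 0.3311] move [ 1.445e-01  5.151e-01 -3.000e-04] rot [ 0.05 -0.09 -0.04]
```

Request:
play_rows(
  translation=[
    [0.003,0.01,0],
    [0.006,0.02,0],
    [0.008,0.03,0],
    [0.01,0.035,0],
    [0.01,0.035,0],
    [0.01,0.035,0],
    [0.01,0.035,0],
    [0.01,0.035,0],
    [0.01,0.035,0],
    [0.01,0.035,0],
    [0.01,0.035,0],
    [0.01,0.035,0],
    [0.01,0.035,0],
    [0.01,0.035,0],
    [0.008,0.03,0],
    [0.006,0.02,0],
    [0.0035,0.015,0],
    [0,0.005,0],
    [0,0,0],
    [0,0,0],
  ],
  delta_rot=[
    [0,0,0],
    [0,0,0],
    [0,0,0],
    [0,0,0],
    [0,0,0],
    [0,0,0],
    [0,0,0],
    [0,0,0],
    [0,0,0],
    [0,0,0],
    [0,0,0],
    [0,0,0],
    [0,0,0],
    [0,0,0],
    [0,0,0],
    [0,0,0],
    [0,0,0],
    [0,0,0],
    [0,0,0],
    [0,0,0],
  ],
  grip=[-1,-1,-1,-1,-1,-1,-1,-1,-1,-1,-1,-1,-1,-1,-1,-1,-1,-1,-1,-1],
)

```text
clock: 14.12
tool_pos: [0.4515, -0.2541, 0.3317]
eef_rot: [0.994, -0.11, 0.001, -0.0]
contact_force: [0.3, -0.1, -2.9]
opening: 0.287
finger_force: 29.9
```

Run:
```python
from h import *
go([.452,-.255,.332],np.radians(-12.6)); s=r.get_state()
a=r.snapshot("scene");b=r.snapshot("wrist");cv2.imwrite("pics/s5.png",np.hstack([cv2.resize(a[80:230,80:280],(400,300)),cv2.resize(b,(400,300))]))
c=s["tool_pos"]-[0,0,.142]
for n in("scene","wrist"):
    print(n,pix(n,c))
    for t in("wide_roll","lens"):
        for f in r.look_for(n,t)[:2]:print(t,np.round(f["point"],3),f["confidence"])
print([r.look_for("scene",t)[:1] for t in("tumbler","ink_jar","brayer_mid","brayer_narrow")])
```

```text
t 14.12 tcp [ 0.4515 -0.2541  0.3317] move [ 0.0007  0.0008 -0.0003] rot [-0.01 -0.06  0.  ]
scene [187.10294    143.49429879]
wide_roll [0.523 0.561 0.036] 0.67
wide_roll [ 0.456 -0.248  0.201] 0.65
lens [ 0.68  -0.268  0.22 ] 0.9
lens [ 0.238 -0.224  0.191] 0.86
wrist [257.47978508 185.38386993]
wide_roll [ 0.453 -0.256  0.207] 0.97
lens [ 0.254 -0.263  0.155] 0.77
[[{'point': [0.6968, -0.0627, 0.1195], 'confidence': 0.65}], [{'point': [0.424, 0.0543, 0.0401], 'confidence': 0.47}], [{'point': [0.6335, 0.1171, 0.1405], 'confidence': 0.69}], [{'point': [0.5811, 0.2264, 0.154], 'confidence': 0.8}]]
```

View pics/s5.png

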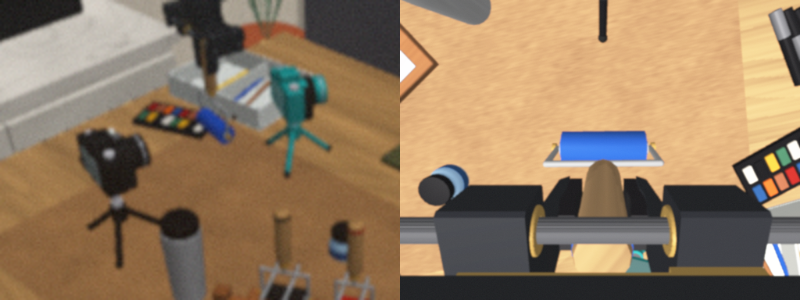

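The roll is at (187,143) in scene, matching the prediction. It hangs level and upright in front of the black camera's lens, and the bystanders have not moved.

```bash
python3 -c "
from h import *
print(r.finish_job())"
```

```text
the job is handed in; nothing more can be done
None
```

I handed the job in with the wide brayer held by its handle in front of the black camera; by my measurements it is upright, square to the lens, on its axis and about 15 cm from the glass. No verdict came back; the tumbler, ink jar and other two brayers showed no movement.

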